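Lids back on their own pots

TASK

After the parcel check the four enamel pots were closed with one another's lids. Put every lid back on the pot of its own colour, seated flat and fully down, using the free cork mat to set lids aside on the way if you like. Leave the pots standing where they are, do not knock over the oil bottle, and let go of everything at the end.

Things in the scene. Friction and masses are not known exactly. Their poses are not given: they have to be found in the camera images.
- pot_red: red enamel cooking pot, empty, loose, about 0.45 kg: round, 124 mm across and 95 mm high, inside 116 mm across, wall 4 mm, with two small red lug handles, one on each side, that stick out beyond the lid (176 mm over the lugs, which lie 78 mm up). Origin at the centre of its underside, z up, x along the lugs. At the start it wears another pot's lid.
- pot_blue: blue enamel cooking pot, empty, loose, about 0.45 kg: round, 124 mm across and 95 mm high, inside 116 mm across, wall 4 mm, with two small blue lug handles, one on each side, that stick out beyond the lid (176 mm over the lugs, which lie 78 mm up). Origin at the centre of its underside, z up, x along the lugs. At the start it wears another pot's lid.
- pot_green: green enamel cooking pot, empty, loose, about 0.45 kg: round, 124 mm across and 95 mm high, inside 116 mm across, wall 4 mm, with two small green lug handles, one on each side, that stick out beyond the lid (176 mm over the lugs, which lie 78 mm up). Origin at the centre of its underside, z up, x along the lugs. At the start it wears another pot's lid.
- pot_white: white enamel cooking pot, empty, loose, about 0.45 kg: round, 124 mm across and 95 mm high, inside 116 mm across, wall 4 mm, with two small white lug handles, one on each side, that stick out beyond the lid (176 mm over the lugs, which lie 78 mm up). Origin at the centre of its underside, z up, x along the lugs. At the start it wears another pot's lid.
- lid_red: red enamel lid (0.14 kg) of the red pot; all are one size. Origin: centre of the underside of its plug (100 mm across, 8 mm deep), which drops inside a pot; the 132 mm flange above it rests on the rim. Dome top 19 mm above the origin; round black knob, 30 mm across, sides upright from 34 to 49 mm, top 53 mm above the origin. z up. On a pot its origin is 87 mm above the pot's.
- lid_blue: blue enamel lid (0.14 kg) of the blue pot; all are one size. Origin: centre of the underside of its plug (100 mm across, 8 mm deep), which drops inside a pot; the 132 mm flange above it rests on the rim. Dome top 19 mm above the origin; round black knob, 30 mm across, sides upright from 34 to 49 mm, top 53 mm above the origin. z up. On a pot its origin is 87 mm above the pot's.
- lid_green: green enamel lid (0.14 kg) of the green pot; all are one size. Origin: centre of the underside of its plug (100 mm across, 8 mm deep), which drops inside a pot; the 132 mm flange above it rests on the rim. Dome top 19 mm above the origin; round black knob, 30 mm across, sides upright from 34 to 49 mm, top 53 mm above the origin. z up. On a pot its origin is 87 mm above the pot's.
- lid_white: white enamel lid (0.14 kg) of the white pot; all are one size. Origin: centre of the underside of its plug (100 mm across, 8 mm deep), which drops inside a pot; the 132 mm flange above it rests on the rim. Dome top 19 mm above the origin; round black knob, 30 mm across, sides upright from 34 to 49 mm, top 53 mm above the origin. z up. On a pot its origin is 87 mm above the pot's.
- cork_mat: round cork mat, 170 mm across and 10 mm thick, fixed to the table, empty at the start: a free spot to put a lid on. Origin at the centre of its underside.
- oil_bottle: half-litre oil bottle, amber, yellow label, green cap, 65 mm across, 210 mm tall, loose, 0.5 kg; stands among the pots, at least 160 mm from the centre of any pot or the mat. Origin: centre of its underside. The other things among the pots (glass jar, tin, mug, round bread board) are lower than 110 mm.
Things that resemble listed ones, but are neither listed nor needed, are in the scene too. Leave any orange look-alike of the pot_white alone.

How it is judged (in metres and radians):
At the end, for the whole second after the job is handed in: Each lid rests released and still on the pot of its own colour: centres within 11 mm, lid level (within 0.05 rad) with its flange down on the rim (within 4 mm). The pots stand upright (within 0.05 rad), within 50 mm of where they began, and the oil bottle is upright (horizontal distance between lid_red and pot_red below 0.011 m and z of lid_red in the frame of pot_red between 0.083 and 0.091 m and angle between each of lid_red, pot_red, lid_blue, pot_blue, lid_green, pot_green, lid_white, pot_white's own z axis and vertical below 0.05 rad and linear speed of each of lid_red, lid_blue, lid_green, lid_white below 0.02 m/s and contact force between each of lid_red, lid_blue, lid_green, lid_white and the fingers below 0.1 N and distance of each of pot_red, pot_blue, pot_green, pot_white from where it was at the start of the episode below 0.05 m and horizontal distance between lid_blue and pot_blue below 0.011 m and z of lid_blue in the frame of pot_blue between 0.083 and 0.091 m and horizontal distance between lid_green and pot_green below 0.011 m and z of lid_green in the frame of pot_green between 0.083 and 0.091 m and horizontal distance between lid_white and pot_white below 0.011 m and z of lid_white in the frame of pot_white between 0.083 and 0.091 m and angle between oil_bottle's own z axis and vertical below 0.2 rad); the robot touches nothing.
It fails at once if a pot was pushed more than 50 mm from its place or tipped (distance of any of pot_red, pot_blue, pot_green, pot_white from where it was at the start of the episode above 0.05 m or angle between any of pot_red, pot_blue, pot_green, pot_white's own z axis and vertical above 0.4 rad).
It fails at once if the oil bottle was knocked over (angle between oil_bottle's own z axis and vertical above 0.5 rad).
It also fails if it takes over 147 s, if anything falls off the work surface, if the arm or the gripper's body presses on something with over 40 N, if the wrist force passes 120 N, or if a joint passes its speed limit or range.

ROBOT

A 6-joint arm with a two-finger parallel gripper is mounted at the origin on the work surface. World frame = base frame: x ahead of the robot, y to its left, z up, the work surface at z = 0. Lengths are in m, angles in degrees, forces in N, time in s.
With the tool pointing down it reaches from about 0.4 to 0.825 m from the base axis. Payload 7 kg.
Tool frame: the origin (TCP) lies at the very end of the fingers, on their centre line; the grasp point (between the pads) lies 19 mm behind it; z points along the fingers, y is the line along which they close (so a half turn about z gives the same grasp; the last joint's range is limited). The gripper opens to 88 mm and grips with 3 to 60 N. Pads are 19 mm wide; open, the fingers measure 130 mm over their backs; the gripper's body (78 mm by 193 mm) begins 47 mm behind the grasp point.
Start: joints at [89.101, 20.546, 0.682, 0, -70.136, -16.507], TCP at [0.202, 0.644, 0.227] pointing down, gripper open.
Joint ranges: [-176.03, 176.03], [-82.01, 121.73], [-58.28, 71.71], [-173.87, 95.51], [-174.79, -0.11], [-173.66, 173.66]. Speed limits (degrees/s): [136.94, 136.94, 172.46, 180, 180, 180].

INTERFACE

Orientations are given as [roll, pitch, yaw] about the fixed x, y, z axes, in that order (R = Rz(yaw) Ry(pitch) Rx(roll)).
In Python, from plant import get_state, capture, close_job, regions_of gives the robot as it stands.
- The arm moves only by the tool jog_arm, never from a script. Its argument "moves" is a list of rows, each a list of 3 entries, a list of its own where there are three numbers: the shift along the tool's x, y, z in cm, then the turn about the tool's z in degrees, then the finger opening in cm, from 0 to 8.76. A call has 1 to 12 rows; each row shifts and turns the commanded pose from where the row before left it, along the tool's axes as they then stand; what a row does not reach is not made up. A row lasts 1/8 s, in which the tool goes at most 62.5 mm and 10.7 degrees, less where a joint would pass 70% of its speed; a pose out of reach is approached as far as the arm can. A call is refused whole if a number of a shift passes 6.25 or a number of a turn 10.7, either way. A call with a gripper value outside its range is refused whole. The fingers move at their own pace and stop on an object; "newtons" is the grip in N (left out, the last holds). Time passes only in rows, so rows that do not move let the fingers close. It gives the time, the measured TCP pose, the force, the opening and the grip force at its end, in the units of the state.
- get_state(): the state, without advancing time (a new reading comes with each control period).
- capture(name): name is "scene" or "top"; returns a dict with "pixels" (420x560x3 uint8, blue, green, red), "mtx" (3x3 intrinsics, pixels), "k1" (the pictures are not rectified: a ray, as slopes to the right and down, at radius r is drawn at 1 + k1 r^2 times it, then the intrinsics apply), "world_from_camera" (4x4, takes a point from camera to world coordinates). Camera axes: x right, y down, z forward; pixel columns grow to the right and rows downward; lengths in m; the calibration is good to about 2 mm. A picture is of the moment at which its call begins. There is no depth.
- close_job(): hands the job in; it is judged then, once.
Trained networks look in a picture, given as the dict that the camera call returned (one of the last four; its "shot" number tells which), for a name from the list of things; names that differ only in an ending like _2 or _b are one class to them, and where a whole thing is asked for, a point or a joint stands for the part that bears it (a point fixed in the world has none). Each returns a list of dicts, best first, with "confidence" (0 to 1); they miss things now and then, are a little off and sometimes report something else, mostly with a low value. They report only what shows in the picture. A call takes as long as a camera call. They do not tell look-alikes from the thing itself.
- regions_of(picture, thing): "pixels" (420x560 bool, what is visible of it) and "pixel" ([column, row] in pixels, amid what is visible of it).
The state is a dict: "time_s": time; "joints": joint angles; "qd": joint speeds; "joint_torque": joint torques, N m; "tcp_pos": TCP position; "eef_rot": TCP orientation; "contact_force": force on the tool from outside, world axes, zero at the start; "moment": the same for the moment, N m; "gripper_width": finger opening in m; "gripper_force": force on a finger pad.
Only numpy, scipy, OpenCV 4.12 (cv2) and the standard library are available. Lean on these libraries where they do the work, as an engineer would, in place of code of your own. Each camera call takes 0.05 s, during which the arm holds its last target. There are 200 camera calls.

## Working session

There is one attempt and no reset: what is moved stays moved. The work goes in short steps, Python scripts to look and compute and a tool call to move; the robot and the scene stay as the last step left them, time stands still between calls to the robot, and variables do not carry over. Pictures are saved under pics/ and viewed, at most 14 in all, crops included, and the job is handed in when it is done.

Besides the shell and the picture viewer there is one more tool, called as name(argument=value, ...), one argument or row to a line, values as JSON. jog_arm: Moves the arm, as the interface text tells. Its arguments: {"type":"object","properties":{"moves":{"type":"array"},"newtons":{"type":"number"}},"required":["moves"]}

```bash
mkdir -p pics; cat > h.py <<'E'
import numpy as np, cv2
from plant import get_state, capture, close_job, regions_of
def ray(p,uv):
    K=np.array(p["mtx"]);T=np.array(p["world_from_camera"])
    d=np.array([(uv[0]-K[0,2])/K[0,0],(uv[1]-K[1,2])/K[1,1]])
    u=d.copy()
    for _ in range(20): u=d/(1+p["k1"]*(u@u))
    return T[:3,3],T[:3,:3]@np.array([u[0],u[1],1])
def at(p,uv,z):
    o,d=ray(p,uv); return o+d*(z-o[2])/d[2]
def proj(p,X):
    K=np.array(p["mtx"]);T=np.linalg.inv(np.array(p["world_from_camera"]))
    c=T[:3,:3]@np.asarray(X)+T[:3,3];u=c[:2]/c[2];u=u*(1+p["k1"]*(u@u))
    return np.array([u[0]*K[0,0]+K[0,2],u[1]*K[1,1]+K[1,2]])
E
python3 - <<'E'
from h import *
s=get_state();print({k:np.round(v,3).tolist() for k,v in s.items()})
for n in("top","scene"):
    p=capture(n);cv2.imwrite(f"pics/{n}0.png",np.array(p["pixels"]));print(n,np.round(p["world_from_camera"],3).tolist(),p["k1"],p["mtx"][0])
    for t in ["pot_red","pot_blue","pot_green","pot_white","lid_red","lid_blue","lid_green","lid_white","cork_mat","oil_bottle"]:
        print(t,[(round(r["confidence"],2),np.round(r["pixel"]).tolist(),int(np.sum(r["pixels"])),np.round(at(p,r["pixel"],0.1),3)[:2].tolist()) for r in regions_of(p,t)])
E
```

```text
{'time_s': 0.0, 'joints': [89.103, 20.594, 0.632, -0.021, -70.137, -16.507], 'qd': [-0.003, 0.018, 0.034, -0.046, 0.034, -0.021], 'joint_torque': [-0.0, -58.272, 29.305, 6.997, 0.007, -0.0], 'tcp_pos': [0.202, 0.644, 0.226], 'eef_rot': [179.9, -0.009, -17.411], 'contact_force': [0.421, -0.663, -0.089], 'moment': [-0.001, 0.026, 0.091], 'gripper_force': 0.0, 'gripper_width': 0.088}
top [[0.004, -0.981, 0.196, 0.129], [-1.0, -0.004, -0.0, -0.018], [0.001, -0.196, -0.981, 1.487], [0.0, 0.0, 0.0, 1.0]] -0.08745239228016048 [481.89940627   0.         285.02904958]
pot_red [(0.55, [207.0, 129.0], 1419, [0.646, 0.22])]
pot_blue [(0.63, [218.0, 147.0], 344, [0.588, 0.185])]
pot_green [(0.59, [162.0, 209.0], 355, [0.396, 0.344])]
pot_white [(0.83, [395.0, 286.0], 1896, [0.177, -0.334]), (0.55, [340.0, 158.0], 338, [0.555, -0.182])]
lid_red [(0.88, [354.0, 135.0], 1424, [0.629, -0.226])]
lid_blue [(0.8, [143.0, 188.0], 1423, [0.46, 0.406])]
lid_green [(0.85, [268.0, 183.0], 1513, [0.477, 0.032])]
lid_white [(0.82, [204.0, 127.0], 1377, [0.654, 0.231])]
cork_mat [(0.64, [412.0, 195.0], 2191, [0
[... 305 characters left out ...]
0.045])]
pot_blue [(0.97, [325.0, 316.0], 1042, [0.726, 0.219])]
pot_green [(0.57, [402.0, 279.0], 894, [0.563, 0.393])]
pot_white [(0.81, [180.0, 277.0], 854, [0.707, -0.172]), (0.66, [193.0, 155.0], 1554, [0.239, -0.307])]
lid_red [(0.64, [171.0, 250.0], 1471, [0.627, -0.229]), (0.32, [324.0, 317.0], 975, [0.73, 0.217])]
lid_blue [(0.57, [412.0, 253.0], 1380, [0.465, 0.412])]
lid_green [(0.66, [276.0, 229.0], 1248, [0.477, 0.029])]
lid_white [(0.69, [332.0, 293.0], 1714, [0.654, 0.224])]
cork_mat [(0.84, [137.0, 220.0], 1868, [0.549, -0.366]), (0.59, [400.0, 280.0], 941, [0.567, 0.388]), (0.34, [173.0, 252.0], 1442, [0.632, -0.222])]
oil_bottle [(0.74, [203.0, 207.0], 1103, [0.452, -0.2])]
```

View pics/top0.png

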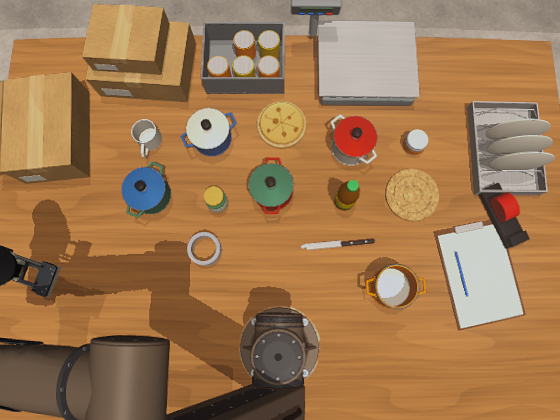

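View pics/scene0.png

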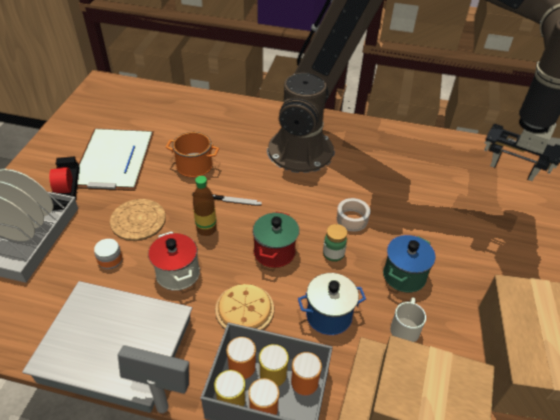

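The four closed pots in top0 are:
- white lid on the blue pot at (208,131)
- blue lid on the green pot at (145,190)
- green lid on the red pot at (270,185)
- red lid on the white pot at (354,138)

The free mat is at (412,195) and the bottle at (347,194). There are two white-pot candidates. The one at (354,138) has white lugs and wears the red lid, so it fits. The open pot at (395,286) is the orange look-alike and I'll leave it alone.

Next I'll measure the knobs and enlarge a crop.

```bash
cat >> h.py <<'E'
def outline_fit(p,mask,z,R):
    """centre (x,y) of a horizontal disc radius R at height z whose silhouette hull fits mask"""
    from scipy.optimize import least_squares
    c,_=cv2.findContours(mask.astype(np.uint8),cv2.RETR_EXTERNAL,cv2.CHAIN_APPROX_NONE)
    c=max(c,key=cv2.contourArea);c=cv2.convexHull(c)[:,0].astype(float)
    W=np.array([at(p,q,z)[:2] for q in c])
    f=lambda v:np.hypot(*(W-v[:2]).T)-R
    r=least_squares(f,W.mean(0),loss="soft_l1",f_scale=0.003)
    return r.x,np.sqrt(np.mean(r.fun**2))
def knob(p,guess):
    """pixel centre of dark knob near guess (x,y world)"""
    g=proj(p,[guess[0],guess[1],0.129]);im=np.array(p["pixels"]).max(2)
    m=np.zeros(im.shape,np.uint8);cv2.circle(m,tuple(int(round(a)) for a in g),16,1,-1)
    b=((im<60)&(m>0)).astype(np.uint8)
    n,l,s,cc=cv2.connectedComponentsWithStats(b)
    if n<2:return None
    i=1+np.argmax(s[1:,4]);return cc[i],s[i,4]
E
python3 - <<'E'
from h import *
P=[capture("top"),capture("scene")]
G=dict(white=(.654,.228),blue=(.462,.409),green=(.477,.03),red=(.628,-.227))
for c,g in G.items():
    ks=[knob(p,g) for p in P]
    o=[ray(p,k[0]) for p,k in zip(P,ks)]
    A=sum(np.eye(3)-np.outer(d,d)/(d@d) for _,d in o);b=sum((np.eye(3)-np.outer(d,d)/(d@d))@q for q,d in o)
    print(c,[ (np.round(k[0],1).tolist(),int(k[1])) for k in ks],np.round(np.linalg.solve(A,b),3),[np.round(at(p,k[0],.131)[:2],3) for p,k in zip(P,ks)],
     [tuple(np.round(v,4).tolist() if hasattr(v,'tolist') else v for v in outline_fit(p,regions_of(p,"lid_"+c)[0]["pixels"],.097,.066)) for p in P])
for p in P:
  r=regions_of(p,"cork_mat")[0]; print("mat",outline_fit(p,r["pixels"],.01,.085))
  r=regions_of(p,"oil_bottle")[0]
print("bottle cap",at(P[0],(352,186),.21))
print("rack left edge tall?",at(P[0],(470,105),.1),at(P[0],(478,192),.1))
c=np.array(P[0]["pixels"])[100:310,300:440];cv2.imwrite("pics/c1.png",cv2.resize(c,None,fx=2.8,fy=2.8,interpolation=cv2.INTER_CUBIC))
E
```

```text
white [([205.1, 124.0], 54), ([333.4, 286.8], 91)] [0.653 0.223 0.126] [array([0.651, 0.222]), array([0.656, 0.224])] [([0.6502, 0.221], 0.0019), ([0.6515, 0.2248], 0.0013)]
blue [([139.7, 185.3], 73), ([412.9, 246.2], 94)] [0.463 0.409 0.126] [array([0.462, 0.407]), array([0.467, 0.409])] [([0.4619, 0.4073], 0.0011), ([0.4625, 0.4097], 0.0009)]
green [([269.7, 181.1], 41), ([276.1, 222.2], 90)] [0.476 0.028 0.126] [array([0.475, 0.027]), array([0.48, 0.03])] [([0.4748, 0.024], 0.0009), ([0.4757, 0.0292], 0.001)]
red [([355.9, 132.4], 29), ([170.9, 244.3], 86)] [ 0.628 -0.228  0.125] [array([ 0.626, -0.228]), array([ 0.633, -0.224])] [([0.628, -0.2301], 0.0016), ([0.628, -0.2249], 0.001)]
mat (array([ 0.46562389, -0.41865287]), np.float64(0.0009174192795216302))
mat (array([ 0.4711535 , -0.41367099]), np.float64(0.003205164692422287))
bottle cap [ 0.4424614  -0.20069581  0.21      ]
rack left edge tall? [ 0.73225977 -0.59423785  0.1       ] [ 0.45339879 -0.59645229  0.1       ]
```

View pics/c1.png

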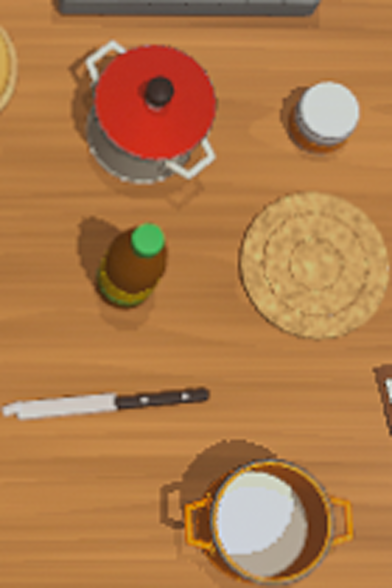

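Crop c1 shows the pot at (155,105) with white lugs under the red lid, so that is pot_white. The open pot at (270,520) has orange lugs and stays alone. Order: red lid to the mat, then white, blue, green and red lids to their own pots.

jog_arm(
  moves=[
    [[0,0,-3],-8.7,8.76],
    [[0,0,-3],-8.7,8.76],
    [[2.1,4.4,0],0,8.76],
    [[2.1,4.4,0],0,8.76],
    [[2.1,4.4,0],0,8.76],
    [[2.1,4.4,0],0,8.76],
    [[2.1,4.4,0],0,8.76],
    [[2.1,4.4,0],0,8.76],
    [[2.1,4.4,0],0,8.76],
    [[2.1,4.4,0],0,8.76],
    [[2.1,4.4,0],0,8.76],
    [[2.1,4.4,0],0,8.76],
  ],
)

```text
time_s: 3.3
tcp_pos: [0.4123, 0.2026, 0.287]
eef_rot: [-180.0, -0.0, 0.0]
contact_force: [0.6, 0.2, -0.9]
gripper_width: 0.0873
gripper_force: 0.0
```

jog_arm(
  moves=[
    [[2.16,4.3,0],0,8.76],
    [[2.16,4.3,0],0,8.76],
    [[2.16,4.3,0],0,8.76],
    [[2.16,4.3,0],0,8.76],
    [[2.16,4.3,0],0,8.76],
    [[2.16,4.3,0],0,8.76],
    [[2.16,4.3,0],0,8.76],
    [[2.16,4.3,0],0,8.76],
    [[2.16,4.3,0],0,8.76],
    [[2.16,4.3,0],0,8.76],
    [[0,0,4],0,8.76],
    [[0,0,4],0,8.76],
  ],
)

```text
time_s: 4.8
tcp_pos: [0.628, -0.2269, 0.2054]
eef_rot: [-180.0, -0.0, -0.1]
contact_force: [0.4, 0.4, -0.6]
gripper_width: 0.0874
gripper_force: 0.0
```

jog_arm(
  moves=[
    [[0,0,4],0,8.76],
    [[0,0,3],0,8.76],
    [[0,0,2],0,8.76],
    [[0,0,0.6],0,8.76],
    [[0,0,0],0,5],
    [[0,0,0],0,3.6],
    [[0,0,0],0,2.4],
    [[0,0,0],0,2.0],
    [[0,0,0],0,2.0],
    [[0,0,0],0,2.0],
    [[0,0,0],0,2.0],
  ],
  newtons=15,
)

```text
time_s: 6.18
tcp_pos: [0.6278, -0.2261, 0.1106]
eef_rot: [180.0, 0.0, -0.0]
contact_force: [0.3, -0.0, 1.3]
gripper_width: 0.0293
gripper_force: 15.0
```

jog_arm(
  moves=[
    [[0,0,-1.5],0,2.0],
    [[0,0,-3.2],0,2.0],
    [[0,0,-4],0,2.0],
    [[0,0,-4],0,2.0],
    [[0,0,-3],0,2.0],
    [[-2.7,3.2,-2],0,2.0],
    [[-2.7,3.2,0],0,2.0],
    [[-2.7,3.2,0],0,2.0],
    [[-2.7,3.2,0],0,2.0],
    [[-2.7,3.2,0],0,2.0],
    [[-2.6,3.0,0],0,2.0],
    [[0,0,0],0,2.0],
  ],
  newtons=25,
)

```text
time_s: 7.68
tcp_pos: [0.4649, -0.4177, 0.2887]
eef_rot: [180.0, -0.0, -0.2]
contact_force: [0.2, 0.2, -1.4]
gripper_width: 0.0291
gripper_force: 25.0
```

```bash
cat > pot.py <<'E'
import sys
from h import *
# open pot centre from rim outline: python3 pot.py colour x y
c,x,y=sys.argv[1],float(sys.argv[2]),float(sys.argv[3])
for n in("top","scene"):
    p=capture(n)
    for r in regions_of(p,"pot_"+c):
        q=at(p,r["pixel"],.06)
        if np.hypot(q[0]-x,q[1]-y)<.12: print(n,round(r["confidence"],2),np.round(q,3),int(r["pixels"].sum()))
    g=proj(p,[x,y,.08]).astype(int);im=np.array(p["pixels"])[max(g[1]-50,0):g[1]+50,max(g[0]-50,0):g[0]+50]
    im=cv2.resize(im,(400,400),interpolation=cv2.INTER_CUBIC)
    # overlay rim at guess
    t=np.linspace(0,2*np.pi,60)
    P=np.array([proj(p,[x+.062*np.cos(a),y+.062*np.sin(a),.095]) for a in t])
    P=((P-[max(g[0]-50,0),max(g[1]-50,0)]+.5)*4*8).astype(int)
    for a in P: cv2.circle(im,tuple(int(v) for v in a),8,(255,0,255),-1,shift=3)
    out=im if n=="top" else np.hstack([out,im])
cv2.imwrite(f"pics/pot_{c}.png",out)
E
python3 pot.py white .628 -.2265
```

```text
top 0.83 [ 0.64  -0.196  0.06 ] 635
scene 0.89 [ 0.629 -0.21   0.06 ] 2267
```

View pics/pot_white.png

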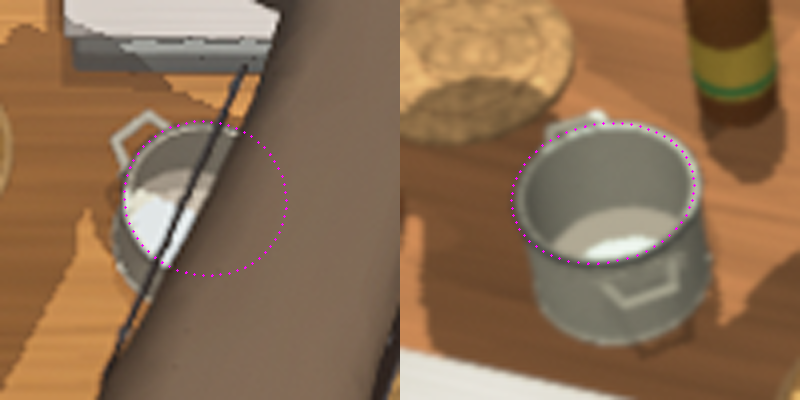

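pot_white shows the empty white pot with its rim within about 2 mm of the drawn circle, so the pot centre is about (0.629, -0.225). Now I'll put the red lid on the mat.

jog_arm(
  moves=[
    [[0,0,2.5],0,2.0],
    [[0,0,4],0,2.0],
    [[0,0,4],0,2.0],
    [[0,0,4],0,2.0],
    [[0,0,4],0,2.0],
    [[0,0,3],0,2.0],
    [[0,0,2],0,2.0],
    [[0,0,1],0,2.0],
    [[0,0,0.5],0,2.0],
    [[0,0,0],0,2.0],
  ],
)

```text
time_s: 9.12
tcp_pos: [0.4673, -0.4159, 0.038]
eef_rot: [180.0, -0.0, 0.0]
contact_force: [-0.0, 0.5, -0.9]
gripper_width: 0.0289
gripper_force: 25.0
```

jog_arm(
  moves=[
    [[0,0,0.3],0,2.0],
    [[0,0,0.2],0,2.0],
    [[0,0,0],0,2.0],
    [[0,0,0],0,8.76],
    [[0,0,0],0,8.76],
    [[0,0,0],0,8.76],
    [[0,0,0],0,8.76],
  ],
)

```text
time_s: 10.0
tcp_pos: [0.4668, -0.416, 0.0324]
eef_rot: [-180.0, 0.0, -0.0]
contact_force: [-0.8, 0.3, -0.2]
gripper_width: 0.0632
gripper_force: 0.0
```

jog_arm(
  moves=[
    [[0,0,0],0,8.76],
    [[0,0,-2.5],0,8.76],
    [[0,0,-4.5],0,8.76],
    [[0,0,-5],0,8.76],
    [[0,0,-5],0,8.76],
    [[0,0,-5],0,8.76],
    [[0.6,-2,-3.5],0,8.76],
    [[1.35,-4.7,0],0,8.76],
    [[1.35,-4.7,0],0,8.76],
    [[1.35,-4.7,0],0,8.76],
    [[1.35,-4.7,0],0,8.76],
    [[1.35,-4.7,0],0,8.76],
  ],
)

```text
time_s: 11.5
tcp_pos: [0.5405, -0.1594, 0.2877]
eef_rot: [-180.0, -0.0, -0.0]
contact_force: [1.2, -0.1, 0.0]
gripper_width: 0.0874
gripper_force: 0.0
```

jog_arm(
  moves=[
    [[1.35,-4.7,0],0,8.76],
    [[1.35,-4.7,0],0,8.76],
    [[1.35,-4.7,0],0,8.76],
    [[1.35,-4.7,0],0,8.76],
    [[1.35,-4.7,0],0,8.76],
    [[1.35,-4.7,0],0,8.76],
    [[1.35,-4.7,0],0,8.76],
    [[1.35,-4.7,0],0,8.76],
    [[0.3,-0.8,3],0,8.76],
    [[0,0,4],0,8.76],
    [[0,0,1],0,8.76],
    [[0,0,0],0,8.76],
  ],
)

```text
time_s: 13.0
tcp_pos: [0.6515, 0.2227, 0.2077]
eef_rot: [180.0, 0.0, -0.0]
contact_force: [0.1, -0.4, -0.2]
gripper_width: 0.0878
gripper_force: 0.0
```

jog_arm(
  moves=[
    [[0,0,4],0,8.76],
    [[0,0,3.2],0,8.76],
    [[0,0,2],0,8.76],
    [[0,0,0.5],0,8.76],
    [[0,0,0],0,5],
    [[0,0,0],0,3.6],
    [[0,0,0],0,2.4],
    [[0,0,0],0,2.0],
    [[0,0,0],0,2.0],
    [[0,0,0],0,2.0],
    [[0,0,0],0,2.0],
  ],
  newtons=15,
)

```text
time_s: 14.38
tcp_pos: [0.6514, 0.223, 0.1106]
eef_rot: [180.0, 0.0, -0.0]
contact_force: [-1.0, -0.1, 0.4]
gripper_width: 0.0294
gripper_force: 15.0
```

jog_arm(
  moves=[
    [[0,0,-1.5],0,2.0],
    [[0,0,-3.2],0,2.0],
    [[0,0,-4],0,2.0],
    [[0,0,-4],0,2.0],
    [[0,0,-3],0,2.0],
    [[0,2,-2],0,2.0],
    [[-0.2,4,0],0,2.0],
    [[-0.2,4,0],0,2.0],
    [[-0.2,4,0],0,2.0],
    [[-0.2,4,0],0,2.0],
    [[-0.2,4,0],0,2.0],
    [[-0.2,4,0],0,2.0],
  ],
  newtons=25,
)

```text
time_s: 15.88
tcp_pos: [0.6386, -0.0391, 0.288]
eef_rot: [180.0, 0.0, -0.0]
contact_force: [0.7, -1.2, -2.0]
gripper_width: 0.0292
gripper_force: 25.0
```

jog_arm(
  moves=[
    [[-0.2,4,0],0,2.0],
    [[-0.2,4,0],0,2.0],
    [[-0.2,4,0],0,2.0],
    [[-0.2,4,0],0,2.0],
    [[0,1.9,0],0,2.0],
    [[0,0,0],0,2.0],
  ],
)

```text
time_s: 16.62
tcp_pos: [0.6307, -0.2175, 0.2874]
eef_rot: [-180.0, 0.0, -0.1]
contact_force: [-0.3, 0.7, -1.8]
gripper_width: 0.029
gripper_force: 25.0
```

```bash
python3 -c "
from h import *
print(get_state()['tcp_pos'])"; python3 pot.py blue .6515 .223
```

```text
[ 0.63070492 -0.21749894  0.28742164]
top 0.86 [0.652 0.21  0.06 ] 1833
scene 0.79 [0.655 0.221 0.06 ] 2625
```

View pics/pot_blue.png

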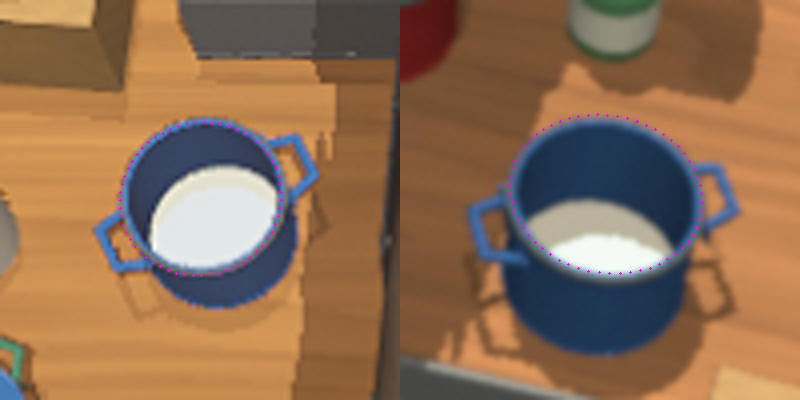

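pot_blue shows the empty blue pot. Its rim matches in top and sits about 2 mm nearer the camera in scene, so the centre is about (0.6525, 0.223). Now I'll seat the white lid.

jog_arm(
  moves=[
    [[-0.2,0.8,2.5],0,2.0],
    [[0,0,4],0,2.0],
    [[0,0,4],0,2.0],
    [[0,0,3],0,2.0],
    [[0,0,2],0,2.0],
    [[0,0,1],0,2.0],
    [[0,0,0.4],0,2.0],
    [[0,0,0.4],0,2.0],
    [[0,0,0.2],0,2.0],
    [[0,0,0.2],0,2.0],
    [[0,0,0],0,2.0],
    [[0,0,0],0,2.0],
  ],
)

```text
time_s: 18.32
tcp_pos: [0.6295, -0.2241, 0.1108]
eef_rot: [180.0, -0.0, -0.0]
contact_force: [-0.7, 0.2, -1.6]
gripper_width: 0.0292
gripper_force: 25.0
```

jog_arm(
  moves=[
    [[0,0,0.1],0,2.0],
    [[0,0,0],0,5],
    [[0,0,0],0,8.76],
    [[0,0,0],0,8.76],
    [[0,0,0],0,8.76],
    [[0,0,0],0,8.76],
    [[0,0,-2],0,8.76],
    [[0,0,-4],0,8.76],
    [[0,0,-5],0,8.76],
    [[0,0,-5],0,8.76],
    [[-0.5,-2,-1.8],0,8.76],
    [[-1.3,-5,0],0,8.76],
  ],
)

```text
time_s: 19.82
tcp_pos: [0.6118, -0.1542, 0.2887]
eef_rot: [180.0, -0.1, -0.2]
contact_force: [0.6, 1.6, -0.8]
gripper_width: 0.0874
gripper_force: 0.0
```

jog_arm(
  moves=[
    [[-1.3,-5,0],0,8.76],
    [[-1.3,-5,0],0,8.76],
    [[-1.3,-5,0],0,8.76],
    [[-1.3,-5,0],0,8.76],
    [[-1.4,-5,0],0,8.76],
    [[-1.4,-5,0],0,8.76],
    [[-1.4,-5,0],0,8.76],
    [[-1.4,-5,0],0,8.76],
    [[-1.4,-5,0],0,8.76],
    [[-1.4,-5,0],0,8.76],
    [[-1.3,-5,0],0,8.76],
    [[0,0,0],0,8.76],
  ],
)

```text
time_s: 21.32
tcp_pos: [0.4606, 0.3989, 0.286]
eef_rot: [179.9, 0.1, 0.2]
contact_force: [-0.0, -0.5, -0.0]
gripper_width: 0.0873
gripper_force: 0.0
```

```bash
python3 - <<'E'
from h import *
s=get_state();print(np.round(s['tcp_pos'],4),s['eef_rot'])
P=[capture("top"),capture("scene")]
for p in P:
    for c,n in(("white",(.629,-.225)),):
        k=knob(p,n);print(np.round(k[0],1),k[1],np.round(at(p,k[0],.131),4))
        for r in regions_of(p,"lid_white")[:2]:print(r["confidence"],outline_fit(p,r["pixels"],.097,.066))
    g=proj(p,[.629,-.225,.1]).astype(int);im=cv2.resize(np.array(p["pixels"])[g[1]-50:g[1]+50,g[0]-50:g[0]+50],(400,400),interpolation=cv2.INTER_CUBIC)
    out=im if p is P[0] else np.hstack([out,im])
cv2.imwrite("pics/white_on.png",out)
E
```

```text
[0.4606 0.3989 0.286 ] [1.79925938e+02 7.94513493e-02 1.95686211e-01]
[353.2 135.2] 5 [ 0.6171 -0.2195  0.131 ]
0.95 (array([ 0.62932164, -0.22614372]), np.float64(0.0007701194515923426))
[171.6 245.2] 77 [ 0.6353 -0.2207  0.131 ]
0.76 (array([ 0.6299373 , -0.22061763]), np.float64(0.0006719565719365598))
```

View pics/white_on.png

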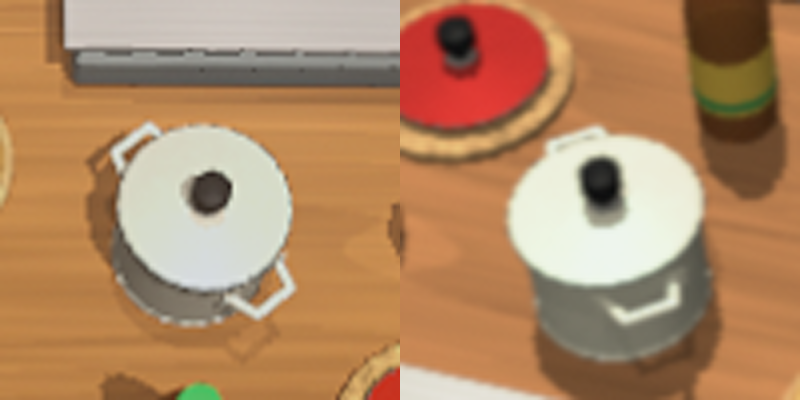

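white_on shows the white lid flat and centred on the white pot. Next is the blue lid.

jog_arm(
  moves=[
    [[0.2,-0.9,3],0,8.76],
    [[0,0,4],0,8.76],
    [[0,0,4],0,8.76],
    [[0,0,3.5],0,8.76],
    [[0,0,2],0,8.76],
    [[0,0,0.9],0,8.76],
    [[0,0,0],0,5],
    [[0,0,0],0,3.6],
    [[0,0,0],0,2.4],
    [[0,0,0],0,2.0],
    [[0,0,0],0,2.0],
    [[0,0,0],0,2.0],
  ],
  newtons=15,
)

```text
time_s: 23.02
tcp_pos: [0.4645, 0.4053, 0.1137]
eef_rot: [-180.0, -0.0, 0.0]
contact_force: [-0.0, 1.8, 0.4]
gripper_width: 0.0335
gripper_force: 0.5
```

jog_arm(
  moves=[
    [[0,0,0],0,4.5],
    [[-0.1,-0.3,0.3],0,4.5],
    [[0,0,0],0,2.0],
    [[0,0,0],0,2.0],
    [[0,0,0],0,2.0],
    [[0,0,0],0,2.0],
  ],
)

```text
time_s: 23.78
tcp_pos: [0.4633, 0.4079, 0.1104]
eef_rot: [180.0, 0.0, -0.0]
contact_force: [-0.5, 0.5, -1.1]
gripper_width: 0.0293
gripper_force: 15.0
```

jog_arm(
  moves=[
    [[0,0,-1.5],0,2.0],
    [[0,0,-3.2],0,2.0],
    [[0,0,-4],0,2.0],
    [[0,0,-4],0,2.0],
    [[0,0,-3],0,2.0],
    [[1.4,1.5,-2],0,2.0],
    [[3.5,3.4,0],0,2.0],
    [[3.5,3.4,0],0,2.0],
    [[3.5,3.4,0],0,2.0],
    [[3.5,3.4,0],0,2.0],
    [[3.5,3.4,0],0,2.0],
    [[0,0,0],0,2.0],
  ],
  newtons=25,
)

```text
time_s: 25.28
tcp_pos: [0.6542, 0.2201, 0.2879]
eef_rot: [180.0, -0.0, -0.2]
contact_force: [-0.5, -0.1, -2.5]
gripper_width: 0.0292
gripper_force: 25.0
```

```bash
python3 pot.py green .4633 .4079; python3 -c "
from h import *
print(get_state()['tcp_pos'])"
```

```text
scene 0.76 [0.475 0.406 0.06 ] 2268
[0.65195387 0.22351071 0.28821492]
```

View pics/pot_green.png

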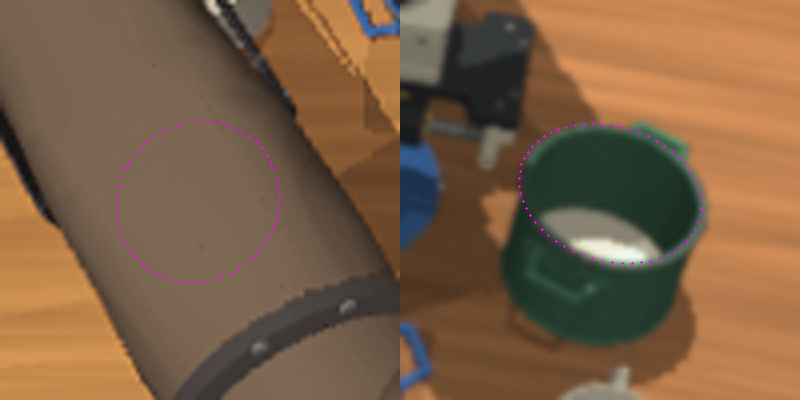

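pot_green shows that the empty green pot's rim matches the circle, so its centre is about (0.464, 0.408). The arm hides it in the top view. The tool settled at (0.652, 0.2235) over the blue pot, so I'll lower the lid.

jog_arm(
  moves=[
    [[0,0,2.5],0,2.0],
    [[0,0,4],0,2.0],
    [[0,0,4],0,2.0],
    [[0,0,3],0,2.0],
    [[0,0,2],0,2.0],
    [[0,0,1],0,2.0],
    [[0,0,0.4],0,2.0],
    [[0,0,0.4],0,2.0],
    [[0,0,0.3],0,2.0],
    [[0,0,0.1],0,2.0],
    [[0,0,0],0,2.0],
    [[0,0,0],0,2.0],
  ],
)

```text
time_s: 26.98
tcp_pos: [0.6525, 0.223, 0.1108]
eef_rot: [-180.0, -0.0, -0.0]
contact_force: [-0.4, -0.1, -1.3]
gripper_width: 0.0295
gripper_force: 25.0
```

jog_arm(
  moves=[
    [[0,0,0.1],0,2.0],
    [[0,0,0],0,5],
    [[0,0,0],0,8.76],
    [[0,0,0],0,8.76],
    [[0,0,0],0,8.76],
    [[0,0,0],0,8.76],
    [[0,0,-2],0,8.76],
    [[0,0,-4],0,8.76],
    [[0,0,-5],0,8.76],
    [[0,0,-5],0,8.76],
    [[-0.9,1.0,-1.8],0,8.76],
    [[-2.8,3.1,0],0,8.76],
  ],
)

```text
time_s: 28.48
tcp_pos: [0.6159, 0.1825, 0.2883]
eef_rot: [-179.9, -0.1, 0.0]
contact_force: [-0.6, 1.2, -0.5]
gripper_width: 0.0877
gripper_force: 0.0
```

jog_arm(
  moves=[
    [[-2.8,3.1,0],0,8.76],
    [[-2.8,3.1,0],0,8.76],
    [[-2.8,3.1,0],0,8.76],
    [[-2.8,3.1,0],0,8.76],
    [[-2.8,3.0,0],0,8.76],
    [[0,0,0],0,8.76],
    [[0,0,0],0,8.76],
  ],
)

```text
time_s: 29.35
tcp_pos: [0.4753, 0.028, 0.2876]
eef_rot: [-180.0, -0.0, -0.0]
contact_force: [0.5, -0.3, -0.4]
gripper_width: 0.0872
gripper_force: 0.0
```

jog_arm(
  moves=[
    [[0,0,3],0,8.76],
    [[0,0,4],0,8.76],
    [[0,0,4],0,8.76],
    [[0,0,3.5],0,8.76],
    [[0,0,2.2],0,8.76],
    [[0,0,1],0,8.76],
    [[0,0,0],0,6],
    [[0,0,0],0,3.6],
    [[0,0,0],0,2.4],
    [[0,0,0],0,2.0],
    [[0,0,0],0,2.0],
    [[0,0,0],0,2.0],
  ],
  newtons=15,
)

```text
time_s: 30.85
tcp_pos: [0.4754, 0.028, 0.1107]
eef_rot: [-180.0, -0.0, -0.0]
contact_force: [-0.5, -1.1, 0.2]
gripper_width: 0.0333
gripper_force: 0.0
```

jog_arm(
  moves=[
    [[0,0,0],0,2.0],
    [[0,0,0],0,2.0],
  ],
)

```text
time_s: 31.1
tcp_pos: [0.4754, 0.028, 0.1106]
eef_rot: [180.0, 0.0, -0.0]
contact_force: [-0.6, 0.3, 2.0]
gripper_width: 0.0295
gripper_force: 15.0
```

jog_arm(
  moves=[
    [[0,0,-1.5],0,2.0],
    [[0,0,-3.2],0,2.0],
    [[0,0,-4],0,2.0],
    [[0,0,-4],0,2.0],
    [[0,0,-3],0,2.0],
    [[0,-2,-2],0,2.0],
    [[-0.1,-4,0],0,2.0],
    [[-0.1,-4,0],0,2.0],
    [[-0.1,-4,0],0,2.0],
    [[-0.1,-4,0],0,2.0],
    [[-0.1,-4,0],0,2.0],
    [[-0.1,-4,0],0,2.0],
  ],
  newtons=25,
)

```text
time_s: 32.6
tcp_pos: [0.4689, 0.2893, 0.287]
eef_rot: [180.0, 0.0, -0.0]
contact_force: [0.3, 0.5, -1.2]
gripper_width: 0.0288
gripper_force: 25.0
```

jog_arm(
  moves=[
    [[-0.2,-4,0],0,2.0],
    [[-0.2,-4,0],0,2.0],
    [[-0.1,-4,0],0,2.0],
    [[0,0,0],0,2.0],
    [[0,0,0],0,2.0],
  ],
)

```text
time_s: 33.22
tcp_pos: [0.4641, 0.4077, 0.2867]
eef_rot: [179.9, 0.1, 0.0]
contact_force: [-0.7, -0.3, -1.4]
gripper_width: 0.0292
gripper_force: 25.0
```

```bash
python3 pot.py red .4754 .028; python3 -c "
from h import *
print(get_state()['tcp_pos'])"
```

```text
top 0.86 [0.478 0.018 0.06 ] 1739
scene 0.84 [0.484 0.026 0.06 ] 2096
[0.46452547 0.40724711 0.28786424]
```

View pics/pot_red.png

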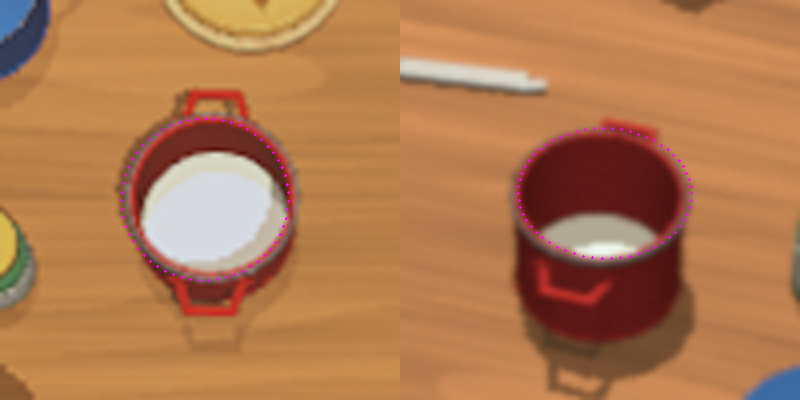

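pot_red shows the empty red pot, with its rim about 2 mm toward -y of the circle in scene, so the centre is about (0.4765, 0.0265). Now I'll seat the green lid.

jog_arm(
  moves=[
    [[0,0,2.5],0,2.0],
    [[0,0,4],0,2.0],
    [[0,0,4],0,2.0],
    [[0,0,3],0,2.0],
    [[0,0,2],0,2.0],
    [[0,0,1],0,2.0],
    [[0,0,0.4],0,2.0],
    [[0,0,0.4],0,2.0],
    [[0,0,0.2],0,2.0],
    [[0,0,0.1],0,2.0],
    [[0,0,0],0,2.0],
    [[0,0,0],0,2.0],
  ],
)

```text
time_s: 34.92
tcp_pos: [0.4645, 0.4081, 0.1118]
eef_rot: [-180.0, -0.0, -0.0]
contact_force: [-0.6, 0.0, -1.6]
gripper_width: 0.0294
gripper_force: 25.0
```

jog_arm(
  moves=[
    [[0,0,0.2],0,2.0],
    [[0,0,0],0,5],
    [[0,0,0],0,8.76],
    [[0,0,0],0,8.76],
    [[0,0,0],0,8.76],
    [[0,0,0],0,8.76],
    [[0,0,-2],0,8.76],
    [[0,0,-4],0,8.76],
    [[0,0,-5],0,8.76],
    [[0,0,-5],0,8.76],
    [[0,2,-1.8],0,8.76],
    [[0,5,0],0,8.76],
  ],
)

```text
time_s: 36.42
tcp_pos: [0.4647, 0.3385, 0.2885]
eef_rot: [-179.9, -0.1, 0.1]
contact_force: [0.6, -0.1, -0.2]
gripper_width: 0.0875
gripper_force: 0.0
```

jog_arm(
  moves=[
    [[0,5,0],0,8.76],
    [[0,5,0],0,8.76],
    [[0,5,0],0,8.76],
    [[0,5,0],0,8.76],
    [[0,5,0],0,8.76],
    [[0,5,0],0,8.76],
    [[0,5,0],0,8.76],
    [[0,5,0],0,8.76],
    [[0,5,0],0,8.76],
    [[0,5,0],0,8.76],
    [[0,5,0],0,8.76],
    [[0,5,0],0,8.76],
  ],
)

```text
time_s: 37.92
tcp_pos: [0.4634, -0.2637, 0.2871]
eef_rot: [-180.0, 0.0, -0.0]
contact_force: [0.5, -0.1, 0.5]
gripper_width: 0.0876
gripper_force: 0.0
```

jog_arm(
  moves=[
    [[0,5,0],0,8.76],
    [[0,5,0],0,8.76],
    [[0,4.5,0],0,8.76],
    [[0.1,1,0],0,8.76],
    [[0,0,0],0,8.76],
    [[0,0,0],0,8.76],
  ],
)

```text
time_s: 38.67
tcp_pos: [0.4652, -0.416, 0.2876]
eef_rot: [-180.0, 0.0, 0.0]
contact_force: [0.6, -0.2, -0.0]
gripper_width: 0.0878
gripper_force: 0.0
```

```bash
python3 - <<'E'
from h import *
s=get_state();print(np.round(s['tcp_pos'],4),s['eef_rot'])
P=[capture("top"),capture("scene")]
for c,n in(("blue",(.6525,.223)),("green",(.4645,.408))):
  for i,p in enumerate(P):
    for r in regions_of(p,"lid_"+c)[:2]:print(c,r["confidence"],outline_fit(p,r["pixels"],.097,.066))
    g=proj(p,[*n,.1]).astype(int);im=cv2.resize(np.array(p["pixels"])[g[1]-50:g[1]+50,g[0]-50:g[0]+50],(300,300),interpolation=cv2.INTER_CUBIC)
    row=im if i==0 else np.hstack([row,im])
  out=row if c=="blue" else np.vstack([out,row])
cv2.imwrite("pics/bg_on.png",out)
E
```

```text
[ 0.4652 -0.416   0.2876] [-1.79984200e+02  2.88945555e-04  3.05395181e-02]
blue 0.98 (array([0.65000538, 0.21984924]), np.float64(0.0007788910301056303))
blue 0.73 (array([0.65222953, 0.22460683]), np.float64(0.00043104343364714357))
green 0.6 (array([0.46387066, 0.4063541 ]), np.float64(0.0007930041526689406))
green 0.59 (array([0.46392082, 0.40933049]), np.float64(0.0007293826521994736))
green 0.25 (array([0.70694325, 0.21808958]), np.float64(0.006069960784303314))
```

View pics/bg_on.png

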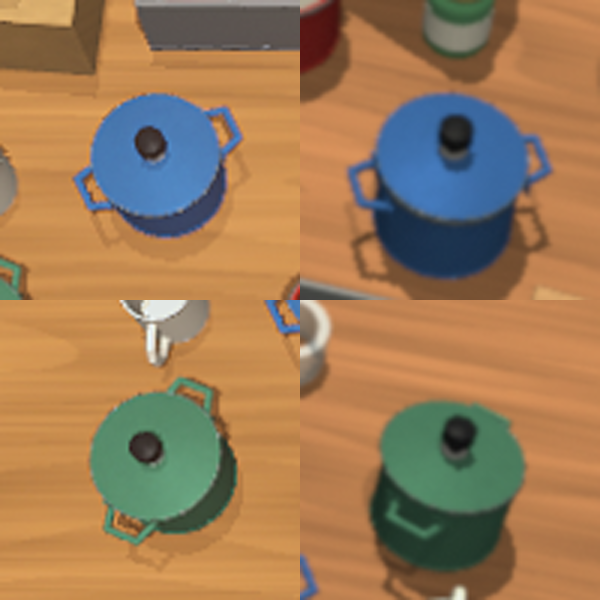

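bg_on shows the blue and green lids flat on their own pots. Last is the red lid from the mat.

jog_arm(
  moves=[
    [[0.1,0,2.5],0,8.76],
    [[0,0,4],0,8.76],
    [[0,0,4],0,8.76],
    [[0,0,4],0,8.76],
    [[0,0,4],0,8.76],
    [[0,0,3.5],0,8.76],
    [[0,0,2.2],0,8.76],
    [[0,0,1.2],0,8.76],
    [[0,0,0],0,8.76],
    [[0,0,0],0,5],
    [[0,0,0],0,3.6],
    [[0,0,0],0,2.4],
  ],
  newtons=15,
)

```text
time_s: 40.48
tcp_pos: [0.4666, -0.4172, 0.0343]
eef_rot: [180.0, -0.1, -0.0]
contact_force: [0.0, 0.0, 0.3]
gripper_width: 0.0633
gripper_force: 0.0
```

jog_arm(
  moves=[
    [[0,0,0],0,2.0],
    [[0,0,0],0,2.0],
    [[0,0,0],0,2.0],
    [[0,0,0],0,2.0],
  ],
)

```text
time_s: 40.98
tcp_pos: [0.4663, -0.4169, 0.0335]
eef_rot: [-180.0, 0.0, -0.0]
contact_force: [0.7, -0.1, -0.6]
gripper_width: 0.0296
gripper_force: 15.0
```

jog_arm(
  moves=[
    [[0,0,-1.5],0,2.0],
    [[0,0,-3.5],0,2.0],
    [[0,0,-4.5],0,2.0],
    [[0,0,-4.5],0,2.0],
    [[0,0,-4.5],0,2.0],
    [[0,0,-4.4],0,2.0],
    [[0,0,-2.5],0,2.0],
    [[0.1,-2,0],0,2.0],
    [[0.1,-4,0],0,2.0],
    [[0.1,-4,0],0,2.0],
    [[0.1,-4,0],0,2.0],
    [[0.1,-4,0],0,2.0],
  ],
  newtons=25,
)

```text
time_s: 42.48
tcp_pos: [0.4704, -0.235, 0.287]
eef_rot: [-180.0, 0.1, -0.0]
contact_force: [0.7, -0.0, -1.3]
gripper_width: 0.0291
gripper_force: 25.0
```

jog_arm(
  moves=[
    [[0.1,-4,0],0,2.0],
    [[0.1,-4,0],0,2.0],
    [[0.1,-4,0],0,2.0],
    [[0.1,-4,0],0,2.0],
    [[0.1,-4,0],0,2.0],
    [[0,-4,0],0,2.0],
    [[0,-2.4,0],0,2.0],
    [[0,0,0],0,2.0],
    [[0,0,0],0,2.0],
  ],
)

```text
time_s: 43.6
tcp_pos: [0.4757, 0.027, 0.2873]
eef_rot: [180.0, 0.0, 0.0]
contact_force: [-0.5, 0.3, -0.4]
gripper_width: 0.0288
gripper_force: 25.0
```

jog_arm(
  moves=[
    [[0.1,0,2.5],0,2.0],
    [[0,0,4],0,2.0],
    [[0,0,4],0,2.0],
    [[0,0,3],0,2.0],
    [[0,0,2],0,2.0],
    [[0,0,1],0,2.0],
    [[0,0,0.4],0,2.0],
    [[0,0,0.4],0,2.0],
    [[0,0,0.2],0,2.0],
    [[0,0,0.1],0,2.0],
    [[0,0,0],0,2.0],
    [[0,0,0],0,2.0],
  ],
)

```text
time_s: 45.1
tcp_pos: [0.4774, 0.0271, 0.1117]
eef_rot: [-180.0, -0.0, -0.0]
contact_force: [0.6, 0.0, -0.3]
gripper_width: 0.0296
gripper_force: 25.0
```

Release, rise, and move aside to check.

jog_arm(
  moves=[
    [[0,0,0.1],0,2.0],
    [[0,0,0],0,5],
    [[0,0,0],0,8.76],
    [[0,0,0],0,8.76],
    [[0,0,0],0,8.76],
    [[0,0,0],0,8.76],
    [[0,0,-2],0,8.76],
    [[0,0,-4],0,8.76],
    [[0,0,-5],0,8.76],
    [[0,0,-5],0,8.76],
    [[0,2,-2],0,8.76],
    [[0,5,0],0,8.76],
  ],
)

```text
time_s: 46.6
tcp_pos: [0.4785, -0.0425, 0.2928]
eef_rot: [-179.9, -0.2, 0.2]
contact_force: [-0.1, -0.5, -0.9]
gripper_width: 0.0877
gripper_force: 0.0
```

jog_arm(
  moves=[
    [[0,5,0],0,8.76],
    [[0,5,0],0,8.76],
    [[0,5,0],0,8.76],
    [[0,5,0],0,8.76],
    [[0,5,0],0,8.76],
    [[0,5,0],0,8.76],
    [[0,5,0],0,8.76],
    [[0,2,0],0,8.76],
    [[0,0,0],0,8.76],
    [[0,0,0],0,8.76],
  ],
)

```text
time_s: 47.85
tcp_pos: [0.4774, -0.4121, 0.2906]
eef_rot: [-180.0, -0.0, 0.0]
contact_force: [-0.1, 0.2, 0.4]
gripper_width: 0.0873
gripper_force: 0.0
```

```bash
python3 - <<'E'
from h import *
P=[capture("top"),capture("scene")]
for p,n in zip(P,"ts"):
  for r in regions_of(p,"lid_red")[:1]:print(r["confidence"],outline_fit(p,r["pixels"],.097,.066))
cv2.imwrite("pics/end.png",np.array(P[1]["pixels"]))
E
```

```text
0.56 (array([0.47818225, 0.02316263]), np.float64(0.0005392461948940504))
0.95 (array([0.47892638, 0.02795771]), np.float64(0.0015147701260778271))
```

View pics/end.png

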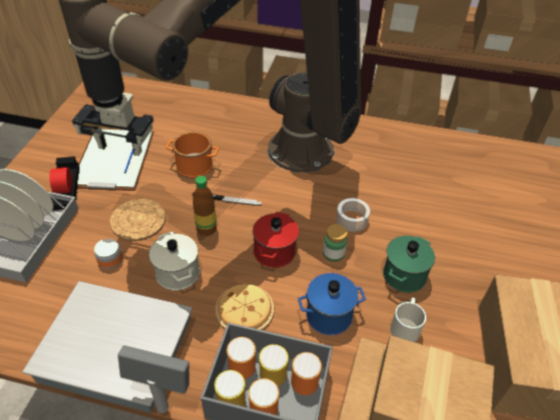

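The final picture shows red (275,240), white (175,260), blue (331,303) and green (409,263), each with its own flat lid. The bottle is upright at (204,207) and the gripper is clear.

```bash
python3 -c "
from plant import close_job
print(close_job())"
```

```text
the job is handed in; nothing more can be done
None
```

All four lids are back on the pots of their own colour and look flat and fully down in the pictures; the bottle is upright, the gripper is clear, and the job was handed in at about 48 s of the 147 s allowed (no verdict came back).

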